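# Set the pipette-washer rinse timer to 5-3-8 and switch it to automatic

## Robot

A 6-joint arm with a two-finger parallel gripper is mounted at the origin on a cart in front of the work surface, level with it; the furniture and walls round the work are solid. World frame = base frame: x ahead of the robot, y to its left, z up, the work surface at z = 0. Lengths are in mm, angles in rad, forces in N, time in s.
With the tool pointing down it reaches from about 350 to 775 mm from the base axis. Payload 7.3 kg.
Tool frame: the origin (TCP) lies midway between the tips of the shut fingers; the grasp point (between the pads) lies 19 mm behind it; z points along the fingers, y is the direction in which the jaws open and shut (so a half turn about z gives the same grasp; the last joint's range is limited). The gripper opens to 92 mm and grips with 3 to 60 N. Pads are 19 mm wide; open, the fingers measure 130 mm over their backs; the gripper's body (75 mm by 190 mm) begins 47 mm behind the grasp point.
Start: joints at [-1.467, 0.342, 1.524, -0, 1.275, -0.146], TCP at [129.807, -508.719, 226.741] pointing down, gripper open.
Joint ranges: [-2.53, 2.53], [-0.77, 2.02], [0.04, 2.7], [-1, 4.14], [0.28, 2.66], [-3.11, 3.11]. Speed limits (rad/s): [2.57, 2.57, 3.14, 3.14, 3.14, 3.14].

## Interface

Orientations are given as [roll, pitch, yaw] about the fixed x, y, z axes, in that order (R = Rz(yaw) Ry(pitch) Rx(roll)).
In Python, from plant import sensors, imaging, ticket gives the robot as it stands. The module is installed in compiled form; this text tells all that it offers.
- The arm moves only by the tool arm_command, never from a script. Its argument "increments" is one flat list of numbers, 5 for each row, row after row: the closure, from 0 (fully open) to 1 (shut), then the shift along the tool's x, y, z in mm, then the turn about the tool's z in degrees. In form: [hand, dx, dy, dz, spin, hand, dx, dy, dz, spin, ...]. A call has 1 to 20 rows; each row is the pose to reach, as a shift and turn from the pose commanded when the call began, along the tool's axes at that moment; what a row does not reach only later rows make up. A row lasts 1/8 s, in which the tool goes at most 62.5 mm and 10.7 degrees, less where a joint would pass 70% of its speed; a pose out of reach is approached as far as the arm can. A call with a gripper value outside its range is refused whole. The fingers move at their own pace and stop on an object; the grip force is fixed at half the most. Time passes only in rows, so rows that repeat a pose let the fingers close. It gives the time, the measured TCP pose, the force and the opening at its end, in the units of the state.
- sensors.get_obs(): the state, without advancing time (a new reading comes with each control period).
- imaging.capture(name): name is "scene" or "top"; returns the picture (480x640x3 uint8, blue, green, red); there is no depth.
- imaging.calibration(name): a dict with "fx", "fy", "cx", "cy" (pixels), "D" ([k1, k2, p1, p2, k3] as OpenCV has them; the pictures are not rectified), "world_to_cam" (4x4, takes a point from world to camera coordinates). Camera axes: x right, y down, z forward; pixel columns grow to the right and rows downward; lengths in mm; the calibration is good to about 2 mm. A picture is of the moment at which its call begins. calibration takes no time and is no camera call.
- ticket.close_job(): hands the job in, once; it reports no verdict.
The state is a dict: "time": time; "joint_positions": joint angles; "dq": joint speeds; "tau": joint torques, N m; "tool_pos": TCP position; "tcp_rot": TCP orientation; "contact_force": force on the tool from outside, world axes, zero at the start; "moment": the same for the moment, N m; "grip_width": finger opening in mm.
Only numpy, scipy, OpenCV 4.12 (cv2) and the standard library are available. Lean on these libraries where they do the work, as an engineer would, in place of code of your own. Each camera call takes 0.05 s, during which the arm holds its last target. There are 200 camera calls.

## Task

Set up the rinse timer for the pipette washer: first dial its three thumbwheels to 5-3-8, read from left to right from the robot's side. Then take the screwdriver out of the tube rack and with it turn the slotted mode screw a quarter turn clockwise until it clicks home, so that the timer takes over the new setting, and stand the screwdriver back upright in the rack hole it came from. Leave the dropper bottle and the carton standing where they are.

Things in the scene. Friction and masses are not known exactly. Their poses are not given: they have to be found in the camera images.
- rinse_timer: Grey timer box fixed to the worktop, 150 (x) by 130 (y) by 68 mm high; origin at the centre of its underside, x away from the robot, y left, z up. On its flat top: at the rear a black bezel, 2 mm high, with three thumbwheels 35 mm apart on one axle line 30 mm behind the middle; at the front right the mode screw, at the front left a pilot lamp 8 mm high.
- axle_left (a point): On the axle of the left thumbwheel, in the middle of its toothed ring, 60 mm above the worktop; axes as the timer's, axle along y. The grey ring is 12 mm wide (y), 39 mm in diameter, with ten teeth: rods 6 mm thick lying along y, centred 22 mm from the axle. Clicked at a digit it has a gap at the top, teeth 18, 54, 90 degrees either side of it. Shut fingertips can push a tooth over.
- axle_middle (a point): The same point of the middle thumbwheel, 35 mm to the right (-y) of the left one, 6.5 mm right of the timer's middle. Beside each toothed ring, centred 13 mm to its left (+y), its black number drum, 13 mm wide and 37 mm in diameter, turns with it; the digit facing straight up, at the white diamond mark, is the one set. The ring's teeth reach 17 mm above the panel, the drum 10 mm.
- axle_right (a point): The same point of the right thumbwheel, 35 mm to the right (-y) of the middle one.
- wheel_left (a joint): Turn of the left thumbwheel, rad. Digit shown = value / 0.6283; stops at 0 (digit 0) and 5.655 (digit 9). Grows as the wheel's top moves away from the robot (timer's +x). A spring roller clicks it in at each digit: about 6 N at a tooth moves it over the hump midway between two digits, then it snaps on by itself. Starts at 0 to 3, now and then caught on a hump.
- wheel_middle (a joint): The same for the middle thumbwheel. Starts at 5 to 8.
- wheel_right (a joint): The same for the right thumbwheel. Starts at 3 to 6.
- mode_slot (a point): Centre of the mode screw's bezel at its upper face, 72 mm above the worktop, 46 mm in front and 28 mm right of the timer's middle. The bezel is a black plate 36 mm square, 4 mm above the panel, with a round hole 15.5 mm across. In it, 5 mm below the upper face, lies the brass screw with a straight slot through its middle, 3.4 mm wide, its floor 12 mm below the upper face.
- mode_screw (a joint): Turn of the mode screw, rad, clockwise from above: 0 (start) with the slot along the timer's x, 1.571 with it along y; stops at both. A spring roller holds it at either end (up to about 0.08 N m to turn it) and carries it on to the far end once it is well past half way.
- screwdriver_grip (a point): Middle of the screwdriver's black six-sided handle, 24 mm across flats, 46 mm above the shoulder, handle 88 mm long; z up along it. Two flats face the screwdriver's +x and -x, the others are 60 degrees on. 0.07 kg. It stands in a rack hole with its 29 mm shoulder on the rack's top (75 mm high) and lifts straight out.
- screwdriver_tip (a point): Tip of the screwdriver's flat blade, 67 mm below the shoulder, 113 mm below the grip point. The blade is 9.5 mm wide along the screwdriver's y and 2 mm thick along its x; the round shank above it is 6 mm thick and widens to 13 mm right under the shoulder.
- screwdriver: The screwdriver; origin on its axis at the shoulder's underside, axes as at screwdriver_grip.
- rack_hole (a point): Centre of the rack hole that holds the screwdriver, at the rack's top face, 75 mm high; the hole is 17 by 18 mm. The white test-tube rack, 58 by 180 mm, is fixed, its long side fore and aft; the hole is near its front end. Two capped tubes, 120 mm tall, stand 110 mm and more farther back.
- dropper_bottle: Amber dropper bottle, 35 mm wide, 98 mm tall; origin at the centre of its underside. A bystander.
- carton: Blue-grey carton, 70 by 60 by 85 mm, standing right of the timer; origin at the centre of its underside. A bystander.
Mind the look-alikes: they are no part of the job. Of the things that look like the screwdriver, the larger one is meant.

How it is judged:
By the outcome, as a careful person would: the job done as asked, in the order asked, and still so for the second after the job is handed in, with the robot touching nothing.
It also fails if it takes over 69 s, if anything falls off the work surface, if the arm or the gripper's body presses on something with over 40 N, if the wrist force passes 120 N, or if a joint passes its speed limit or range.

## Working session

There is one attempt and no reset: what is moved stays moved. The work goes in short steps, Python scripts to look and compute and a tool call to move; the robot and the scene stay as the last step left them, time stands still between calls to the robot, and variables do not carry over. Pictures are saved under pics/ and viewed, about 8 in all and at most 12, crops included, and the job is handed in when it is done.

Besides the shell and the picture viewer there is one more tool, called after "Request:" by a JSON object that holds its "fn" and its "kwargs". arm_command: Moves the arm, as the interface text tells. Its arguments: {"type":"object","properties":{"increments":{"type":"array","items":{"type":"number"}}},"required":["increments"]}

```bash
mkdir -p pics
cat > h.py <<'E'
import numpy as np, cv2
from plant import sensors, imaging, ticket
def snap(n,f):
    im=imaging.capture(n); cv2.imwrite(f'pics/{f}.png',im); return im
def proj(n,P):
    c=imaging.calibration(n); T=np.array(c["world_to_cam"]); K=np.array([[c['fx'],0,c['cx']],[0,c['fy'],c['cy']],[0,0,1.]])
    return cv2.projectPoints(np.float64(P).reshape(-1,1,3),cv2.Rodrigues(T[:3,:3])[0],T[:3,3],K,np.float64(c['D']))[0].reshape(-1,2)
def ray(n,uv,z):
    c=imaging.calibration(n); T=np.array(c["world_to_cam"]); K=np.array([[c['fx'],0,c['cx']],[0,c['fy'],c['cy']],[0,0,1.]])
    p=cv2.undistortPoints(np.float64(uv).reshape(-1,1,2),K,np.float64(c['D'])).reshape(-1,2)
    R=T[:3,:3]; o=-R.T@T[:3,3]; d=np.c_[p,np.ones(len(p))]@R
    return o+d*((np.asarray(z)-o[2])/d[:,2])[:,None]
E
python3 - <<'E'
from h import *
for n in("scene","top"):
    snap(n,n+"0"); c=imaging.calibration(n); T=np.array(c["world_to_cam"]); print(n,c['fx'],-T[:3,:3].T@T[:3,3],T[2,:3])
print(sensors.get_obs())
E
```

```text
scene 550.4167297072985 [288.74661474  73.53915415 743.10980184] [ 0.33287214 -0.54191384 -0.77170301]
top 529.9653665053444 [ 500.64340317 -398.43532155 1027.58922194] [ 0.06166382 -0.00196418 -0.99809504]
{'time': 0.1, 'joint_positions': array([-1.46699053e+00,  3.42614741e-01,  1.52490072e+00,  1.60244307e-05,
        1.27539194e+00, -1.45998006e-01]), 'dq': array([-0.00105403, -0.00176974, -0.00119418, -0.00158448,  0.0001502 ,
        0.00037181]), 'tau': array([ 9.82642814e-04, -4.32003880e+01, -2.44694638e+01,  7.19205779e-02,
        5.26048732e-02, -4.66094934e-05]), 'tool_pos': array([ 129.77791309, -508.34505507,  226.14158859]), 'tcp_rot': array([-3.14029412e+00, -2.06430345e-04,  2.49798994e-01]), 'contact_force': array([-0.5668758 ,  0.38288075,  0.24400205]), 'moment': array([ 0.00022806,  0.01281114, -0.03852891]), 'grip_width': 91.64345431614755}
```

View pics/scene0.png

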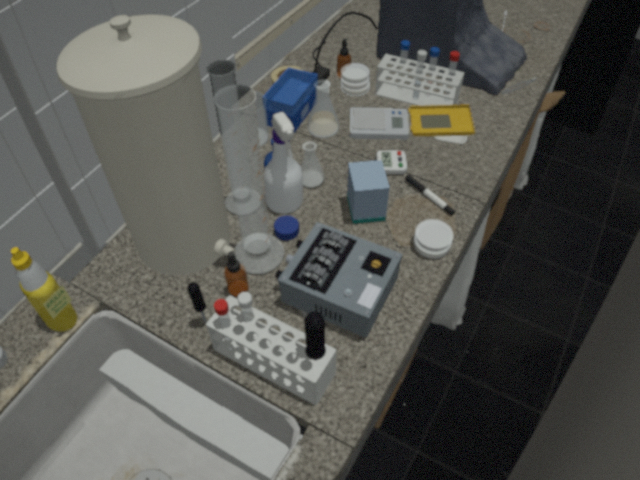

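View pics/top0.png

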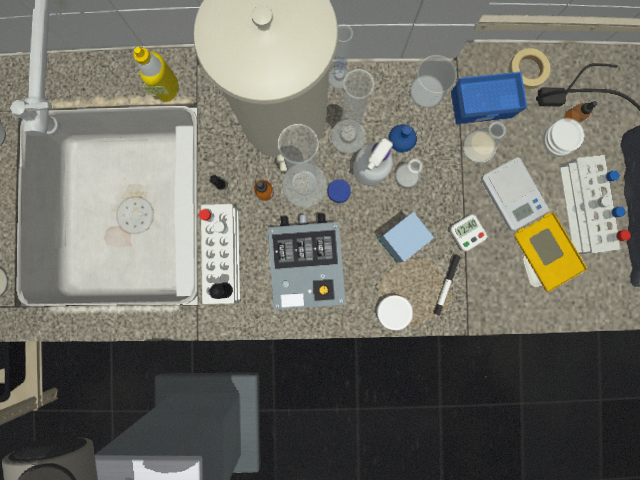

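Scene: timer near (340,277), screwdriver in the rack at (315,335), with a smaller look-alike at (196,296). Top: timer at (306,264), screwdriver at (221,291), carton at (405,237). Next I enlarge both.

Run:
```python
from h import *
t=cv2.imread('pics/top0.png'); s=cv2.imread('pics/scene0.png')
a=cv2.resize(t[195:315,195:355],None,fx=5,fy=5,interpolation=cv2.INTER_CUBIC); cv2.imwrite('pics/c1.png',a)
b=cv2.resize(s[220:400,190:410],None,fx=3.3,fy=3.3,interpolation=cv2.INTER_CUBIC); cv2.imwrite('pics/c2.png',b)
```

```text
(no output)
```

View pics/c1.png

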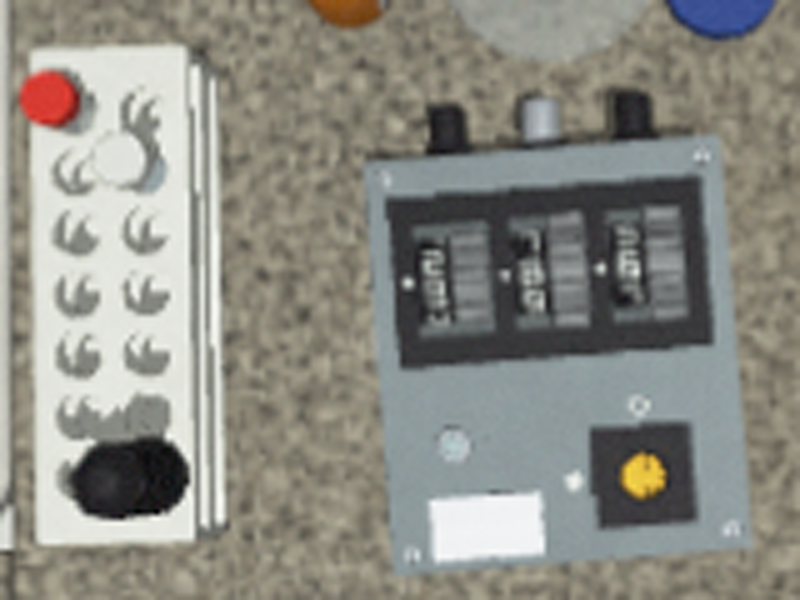

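View pics/c2.png

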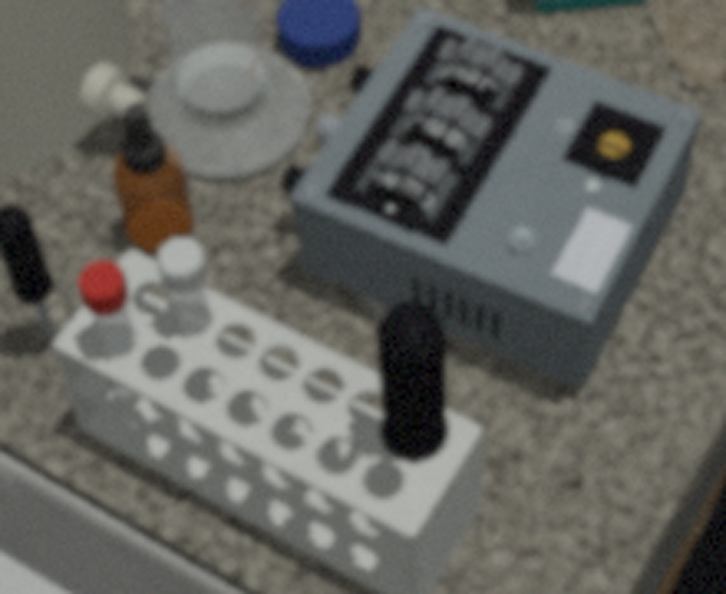

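```bash
cat > pose.py <<'E'
from h import *
from scipy.optimize import least_squares
C=lambda L:np.array(L)/5+[195,195]
S=lambda L:np.array(L)/3.3+[190,220]
ob=np.array([[75,65],[75,-65],[-75,-65],[-75,65]])
ut=C([[365,160],[718,137],[750,545],[395,572]]); us=S([[298,200],[428,12],[698,118],[592,320]])
def tw(p,P):
    P=np.atleast_2d(np.float64(P)); c,s=np.cos(p[2]),np.sin(p[2])
    return np.c_[p[0]+c*P[:,0]-s*P[:,1],p[1]+s*P[:,0]+c*P[:,1],P[:,2]]
P=np.c_[ob,np.full(4,68)]
res=lambda p:np.r_[proj('top',tw(p,P))-ut,proj('scene',tw(p,P))-us].ravel()
E
python3 - <<'E'
from pose import *
r=least_squares(res,[450,-370,0.05]); p=r.x; print(p,np.round(r.fun.reshape(-1,2),1))
pts={'axL':[30,28.5,60],'axM':[30,-6.5,60],'axR':[30,-41.5,60],'slot':[-46,-28,72]}
for k,v in pts.items(): print(k,tw(p,v)[0])
print('slot seen top',ray('top',C([[643,475]]),[67]),'scene',ray('scene',S([[614,145]]),[67]))
# rack holes
h=C([[148,233],[148,295],[148,356]]); print('holes',ray('top',h,[75]*3))
print('rack corners',ray('top',C([[30,50],[187,47],[195,540],[38,545]]),[75]*4), ray('scene',S([[55,345],[410,535],[483,432],[128,250]]),[75]*4))
print('drv top',ray('top',C([[107,480]]),[165]),ray('scene',S([[410,320]]),[165]),'shoulder',ray('top',C([[158,478]]),[75]),ray('scene',S([[413,440]]),[77]))
N=16
for n in('top','scene'):
    im=np.mean([imaging.capture(n).astype(float) for _ in range(N)],0)
    np.save(f'{n}.npy',im); 
    # rectified map of wheel region at z=78.5 ; local x 5..55, y 60..-65 
    k=6; xs=np.arange(60,0,-1/k); ys=np.arange(60,-60,-1/k); X,Y=np.meshgrid(xs,ys,indexing='ij')
    uv=proj(n,tw(p,np.c_[X.ravel(),Y.ravel(),np.full(X.size,78.)])).reshape(*X.shape,2).astype(np.float32)
    o=cv2.remap(im.astype(np.float32),uv[...,0],uv[...,1],cv2.INTER_CUBIC); o=np.clip((o-20)*1.5,0,255)
    cv2.imwrite(f'{n}_r.png',o)
cv2.imwrite('pics/dig.png',np.vstack([cv2.imread('top_r.png'),cv2.imread('scene_r.png')])[::1,:])
print(cv2.imread('pics/dig.png').shape)
E
```

```text
[ 5.18981771e+02 -3.75496896e+02  5.52649234e-02] [[-0.6  1.1]
 [ 0.   0.5]
 [-0.1  1.5]
 [-0.9  1.4]
 [-2.2 -1.4]
 [-2.  -2.3]
 [ 1.7 -1.9]
 [-0.   1. ]]
axL [ 547.36172092 -345.38330316   60.        ]
axM [ 549.29500878 -380.32986805   60.        ]
axR [ 551.22829663 -415.27643295   60.        ]
slot [ 474.5986304  -405.99504012   72.        ]
slot seen top [[ 476.20792463 -406.59915915   67.        ]] scene [[ 475.91470096 -406.49089852   67.        ]]
holes [[ 566.66877258 -229.43111784   75.        ]
 [ 544.25506849 -229.25569136   75.        ]
 [ 522.26125585 -229.06735351   75.        ]]
rack corners [[ 634.15309429 -186.69746433   75.        ]
 [ 634.04132064 -244.08310231   75.        ]
 [ 455.94503954 -245.35744534   75.        ]
 [ 454.99830446 -188.59359559   75.        ]] [[ 631.79754404 -185.74617533   75.        ]
 [ 456.28478537 -187.53288916   75.        ]
 [ 453.75568212 -242.00263196   75.        ]
 [ 633.48683464 -241.28920438   75.        ]]
drv top [[ 480.0826986  -231.25316982  165.        ]] [[ 477.71038888 -226.50263904  165.        ]] shoulder [[ 478.36411728 -232.25670829   75.        ]] [[ 476.18361496 -223.53196512   77.        ]]
(720, 720, 3)[ WARN:0@17.914] global loadsave.cpp:1063 imwrite_ Unsupported depth image for selected encoder is fallbacked to CV_8U.
```

```bash
python3 -c "
import cv2;a=cv2.imread('pics/dig.png');cv2.imwrite('pics/dig.png',cv2.resize(a,(600,600)))"
```

```text
(no output)
```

View pics/dig.png

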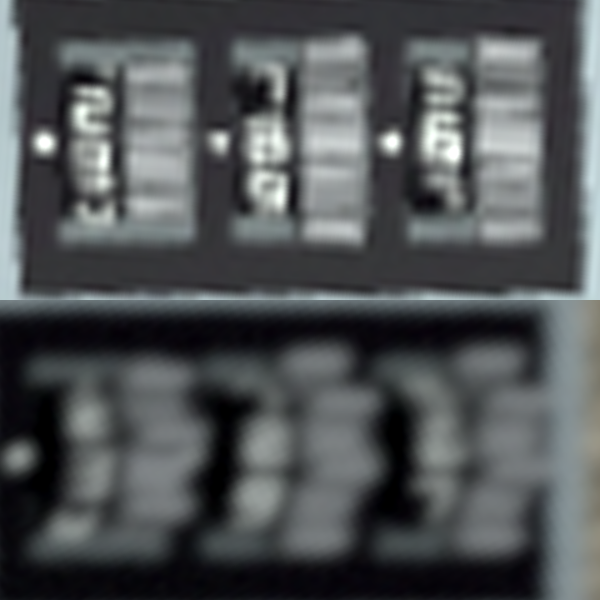

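The rectified view shows three digits per drum but they are not yet legible: left maybe 2/3/?, middle 7/8/9, right 5/6/7. I unroll the drums at a larger scale.

Run:
```python
from pose import *
p=least_squares(lambda p:res(p)[:8],[519,-375,0.055]).x; print(p)
im=np.load('top.npy').astype(np.float32)
rows=[]
for y0 in(28.5,-6.5,-41.5):
    a=np.radians(np.arange(75,-75,-0.35)); ys=np.arange(y0+21,y0-8,-0.125)   # a>0: far side
    A,Y=np.meshgrid(a,ys,indexing='ij'); R=np.where(Y>y0+6.3,18.5,22)
    uv=proj('top',tw(p,np.c_[(30+R*np.sin(A)).ravel(),Y.ravel(),(60+R*np.cos(A)).ravel()])).reshape(*A.shape,2).astype(np.float32)
    o=cv2.remap(im,uv[...,0],uv[...,1],cv2.INTER_LANCZOS4); o=np.clip((o-15)*1.5,0,255)
    o[len(a)//2]=[0,0,255]; rows.append(o); rows.append(np.zeros((len(a),20,3)))
o=np.hstack(rows); cv2.imwrite('pics/unroll.png',o); print(o.shape)
```

```text
[ 5.20961013e+02 -3.76265514e+02  5.55668616e-02]
(429, 756, 3)[ WARN:0@1.314] global loadsave.cpp:1063 imwrite_ Unsupported depth image for selected encoder is fallbacked to CV_8U.
```

View pics/unroll.png

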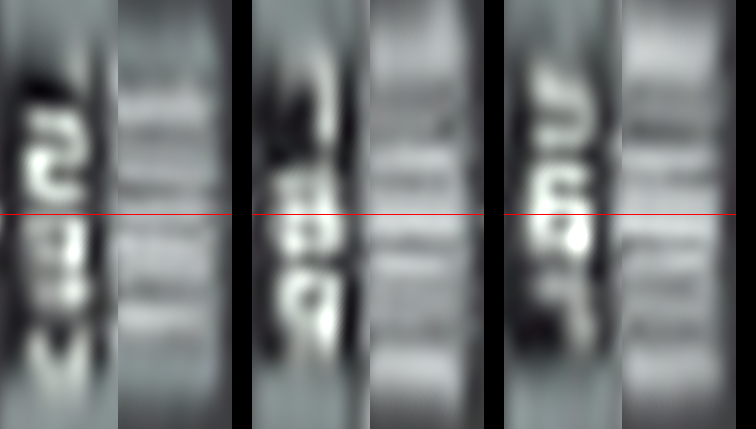

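Clear now. Left shows 2 / 3 / 4 with the red line between 2 and 3, so it is caught on a hump at about 2.5. Middle reads 8 (7 above, 9 below) and right reads 6. Needed: left up to 5, middle down 5 clicks, right up 2. I move in with the fingers shut.

Request:
{"fn": "arm_command", "kwargs": {"increments": [1,60,-8,0,5,1,120,-17,10,11.1,1,180,-25,25,11.1,1,240,-34,40,11.1,1,300,-42,60,11.1,1,360,-51,80,11.1,1,420,-59,100,11.1,1,420,-59,116,11.1,1,420,-59,116,11.1,1,420,-59,116,11.1,1,420,-59,116,11.1,1,420,-59,116,11.1]}}

```text
time: 3.2
tool_pos: [521.8, -348.6, 111.7]
tcp_rot: [3.141, -0.001, 0.055]
contact_force: [0.4, 0.3, -0.9]
grip_width: 0.5
```

Request:
{"fn": "arm_command", "kwargs": {"increments": [1,0,0,20,0,1,0,0,27.5,0,1,0,0,27.5,0,1,6,0,27.5,0,1,12,0,27.5,0,1,15,0,27.5,0,1,17,0,27.5,0]}}

```text
time: 4.08
tool_pos: [539.6, -346.8, 83.9]
tcp_rot: [3.141, -0.001, 0.056]
contact_force: [-2.8, -0.8, 5.5]
grip_width: 0.2
```

Run:
```python
from h import *
for _ in range(3):
    imaging.capture('top'); o=sensors.get_obs(); print(np.round(o['tool_pos'],2),np.round(o['contact_force'],1))
```

```text
[ 539.46 -346.88   83.89] [-0.5  1.   5.5]
[ 539.38 -346.9    83.87] [-1.2  1.5  5.7]
[ 539.35 -346.89   83.86] [-0.6  0.2  4.4]
```

Request:
{"fn": "arm_command", "kwargs": {"increments": [1,0,0,-15,0,1,0,0,-15,0,1,-20,0,-15,0,1,-20,0,-15,0,1,-20,0,0,0,1,-20,0,0,0,1,-12,0,0,0,1,-8,0,0,0,1,-4,0,0,0,1,0,0,0,0,1,0,0,0,0]}}

```text
time: 5.6
tool_pos: [539.8, -347.1, 83.9]
tcp_rot: [3.14, -0.001, 0.056]
contact_force: [-0.6, -1.1, 5.7]
grip_width: 0.2
```

Request:
{"fn": "arm_command", "kwargs": {"increments": [1,0,0,-15,0,1,0,0,-15,0,1,-20,0,-15,0,1,-20,0,-15,0,1,-20,0,0,0,1,-20,0,0,0,1,-12,0,0,0,1,-8,0,0,0,1,-4,0,0,0,1,0,0,0,0,1,0,0,0,0,1,0,0,-25,0,1,-60,0,-60,0,1,-110,0,-60,0,1,-150,0,-60,0,1,-150,0,-60,0,1,-150,0,-60,0]}}

```text
time: 7.72
tool_pos: [390.3, -355.4, 143.3]
tcp_rot: [3.141, -0.001, 0.056]
contact_force: [0.1, 0.4, 1.1]
grip_width: 0.3
```

```bash
cat > look.py <<'E'
from pose import *
import sys
p=[520.96,-376.27,0.05557]
im=np.mean([imaging.capture('top').astype(np.float32) for _ in range(4)],0)
cv2.imwrite('full.png',im)
rows=[]
for y0 in(28.5,-6.5,-41.5):
    a=np.radians(np.arange(75,-75,-0.5)); ys=np.arange(y0+21,y0-8,-0.18)
    A,Y=np.meshgrid(a,ys,indexing='ij'); R=np.where(Y>y0+6.3,18.5,22)
    uv=proj('top',tw(p,np.c_[(30+R*np.sin(A)).ravel(),Y.ravel(),(60+R*np.cos(A)).ravel()])).reshape(*A.shape,2).astype(np.float32)
    o=cv2.remap(im,uv[...,0],uv[...,1],cv2.INTER_LANCZOS4); o=np.clip((o-15)*1.5,0,255)
    o[len(a)//2]=[0,0,255]; rows+=[o,np.zeros((len(a),10,3))]
cv2.imwrite(f'pics/{sys.argv[1]}.png',np.hstack(rows).astype(np.uint8))
E
python3 look.py u2
```

```text
[ WARN:0@5.879] global loadsave.cpp:1063 imwrite_ Unsupported depth image for selected encoder is fallbacked to CV_8U.
```

View pics/u2.png

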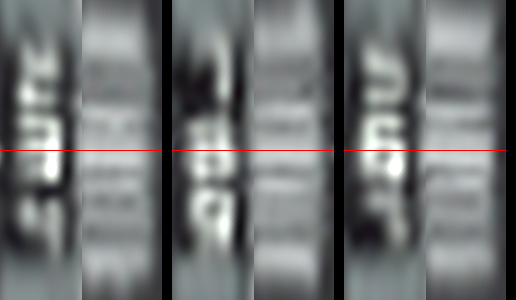

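```bash
cat > ncc.py <<'E'
from pose import *
p=[520.96,-376.27,0.05557]
def un(im,y0,ac):
    a=np.radians(np.arange(ac+15,ac-15.1,-1)); ys=np.arange(y0+18,y0+8,-0.33)
    A,Y=np.meshgrid(a,ys,indexing='ij')
    uv=proj('top',tw(p,np.c_[(30+18.5*np.sin(A)).ravel(),Y.ravel(),(60+18.5*np.cos(A)).ravel()])).reshape(*A.shape,2).astype(np.float32)
    g=cv2.remap(cv2.cvtColor(im,cv2.COLOR_BGR2GRAY),uv[...,0],uv[...,1],cv2.INTER_CUBIC); return g
def best(a_im,ya,aa,b):
    r=[]
    for d in np.arange(-6,7,2.):
        g=un(a_im,ya,aa+d); r.append(cv2.matchTemplate(np.pad(g,3,mode='edge').astype(np.float32),b.astype(np.float32),cv2.TM_CCOEFF_NORMED).max())
    return max(r)
E
python3 - <<'E'
from ncc import *
old=np.load('top.npy').astype(np.float32); new=cv2.imread('full.png').astype(np.float32)
L,M,R=28.5,-6.5,-41.5
refs={'2':(L,22),'3':(L,-14),'4':(L,-50),'5':(R,36),'6':(R,0),'7r':(R,-36),'7m':(M,36),'8':(M,0),'9':(M,-36)}
for nm,ac in(('far',36),('top',0),('near',-36)):
    b=un(new,L,ac); print(nm,{k:round(float(best(old,y,a,b)),2) for k,(y,a) in refs.items()})
f=lambda b:cv2.resize(np.clip((b-15)*1.5,0,255),(200,220),interpolation=cv2.INTER_CUBIC)
cv2.imwrite('pics/cmp.png',np.vstack([np.hstack([f(un(new,L,a)) for a in(36,0,-36)]),np.hstack([f(un(old,*refs[k])) for k in('4','5','6')])]).astype(np.uint8))
E
```

```text
far {'2': 0.86, '3': 0.73, '4': 0.56, '5': 0.84, '6': 0.66, '7r': 0.38, '7m': 0.42, '8': 0.78, '9': 0.75}
top {'2': 0.67, '3': 0.92, '4': 0.63, '5': 0.75, '6': 0.83, '7r': 0.76, '7m': 0.76, '8': 0.8, '9': 0.89}
near {'2': 0.56, '3': 0.72, '4': 0.68, '5': 0.68, '6': 0.79, '7r': 0.72, '7m': 0.58, '8': 0.62, '9': 0.76}
```

View pics/cmp.png

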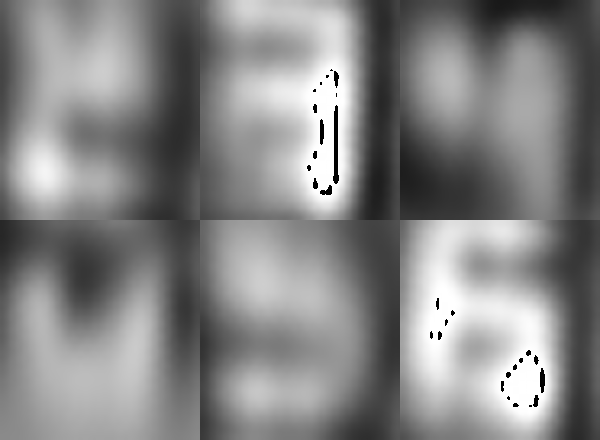

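NCC says the left wheel is at 3 (2 far, 3 top, 4 near). The measured tip height under load was 83.9, so pushes 2 and 3 rode over the tooth. I repeat both pushes about 1.2 mm lower.

Request:
{"fn": "arm_command", "kwargs": {"increments": [1,60,0,20,0,1,120,0,35,0,1,130,0,50,0,1,130,0,61.2,0,1,130,0,61.2,0,1,137,0,61.2,0,1,140,0,61.2,0,1,143,0,61.2,0,1,146,0,61.2,0,1,148,0,61.2,0,1,148,0,61.2,0]}}

```text
time: 9.3
tool_pos: [537.6, -347.4, 83.0]
tcp_rot: [3.14, -0.002, 0.056]
contact_force: [0.3, 0.5, 0.1]
grip_width: 0.3
```

Request:
{"fn": "arm_command", "kwargs": {"increments": [1,0,0,-20,0,1,-60,0,-30,0,1,-110,0,-40,0,1,-140,0,-40,0,1,-140,0,-40,0]}}

```text
time: 9.93
tool_pos: [395.9, -354.9, 122.4]
tcp_rot: [-3.142, 0.0, 0.054]
contact_force: [0.3, -1.0, 0.0]
grip_width: 0.7
```

```bash
cat > rd.py <<'E'
from ncc import *
old=np.load('top.npy').astype(np.float32); new=np.mean([imaging.capture('top').astype(np.float32) for _ in range(3)],0)
o=sensors.get_obs(); print(o['time'],np.round(o['tool_pos'],1),np.round(o['contact_force'],1))
L,M,R=28.5,-6.5,-41.5
refs={'2':(L,22),'3':(L,-14),'4':(L,-50),'5':(R,36),'6':(R,0),'7r':(R,-36),'7m':(M,36),'8':(M,0),'9':(M,-36)}
for w,y in zip('LMR',(L,M,R)):
  for ac in(36,0,-36):
    b=un(new,y,ac); print(w,ac,{k:round(float(best(old,yy,a,b)),2) for k,(yy,a) in refs.items()})
np.save('new.npy',new)
E
python3 rd.py
```

```text
10.075 [ 398.2 -354.9  122.1] [-0.3 -0.2  0.4]
L 36 {'2': 0.79, '3': 0.77, '4': 0.6, '5': 0.9, '6': 0.65, '7r': 0.44, '7m': 0.54, '8': 0.79, '9': 0.76}
L 0 {'2': 0.47, '3': 0.69, '4': 0.72, '5': 0.57, '6': 0.74, '7r': 0.63, '7m': 0.53, '8': 0.65, '9': 0.67}
L -36 {'2': 0.67, '3': 0.76, '4': 0.54, '5': 0.9, '6': 0.82, '7r': 0.59, '7m': 0.41, '8': 0.8, '9': 0.84}
M 36 {'2': 0.25, '3': 0.81, '4': 0.35, '5': 0.63, '6': 0.69, '7r': 0.88, '7m': 1.0, '8': 0.44, '9': 0.72}
M 0 {'2': 0.78, '3': 0.78, '4': 0.73, '5': 0.81, '6': 0.84, '7r': 0.51, '7m': 0.36, '8': 1.0, '9': 0.8}
M -36 {'2': 0.7, '3': 0.88, '4': 0.62, '5': 0.79, '6': 0.91, '7r': 0.7, '7m': 0.72, '8': 0.79, '9': 1.0}
R 36 {'2': 0.68, '3': 0.79, '4': 0.57, '5': 1.0, '6': 0.77, '7r': 0.65, '7m': 0.57, '8': 0.82, '9': 0.8}
R 0 {'2': 0.73, '3': 0.9, '4': 0.57, '5': 0.8, '6': 1.0, '7r': 0.7, '7m': 0.56, '8': 0.85, '9': 0.91}
R -36 {'2': 0.23, '3': 0.72, '4': 0.26, '5': 0.67, '6': 0.68, '7r': 1.0, '7m': 0.88, '8': 0.44, '9': 0.72}
```

Left clicked to 4 (5 is now on the near side). One more left click, then on to the right wheel.

Request:
{"fn": "arm_command", "kwargs": {"increments": [1,60,0,5,0,1,115,0,20,0,1,122,0,40,0,1,122,0,40,0,1,129,0,40,0,1,132,0,40,0,1,135,0,40,0,1,138,0,40,0,1,140,0,40,0,1,140,0,40,0,1,140,0,20,0,1,122,35,20,0,1,122,70,20,0,1,122,70,20,0]}}

```text
time: 11.82
tool_pos: [522.6, -420.4, 102.4]
tcp_rot: [3.14, -0.001, 0.053]
contact_force: [0.5, 0.1, -0.4]
grip_width: 0.4
```

Request:
{"fn": "arm_command", "kwargs": {"increments": [1,0,0,20,0,1,0,0,20,0,1,7,0,20,0,1,10,0,20,0,1,13,0,20,0,1,16,0,20,0,1,18,0,20,0,1,18,0,20,0,1,18,0,0,0,1,0,0,0,0,1,0,0,20,0,1,0,0,20,0,1,7,0,20,0,1,10,0,20,0,1,13,0,20,0,1,16,0,20,0,1,18,0,20,0,1,18,0,20,0,1,18,0,0,0,1,-20,0,0,0]}}

```text
time: 14.32
tool_pos: [505.5, -419.1, 103.3]
tcp_rot: [3.138, -0.004, 0.059]
contact_force: [-0.2, -0.1, -0.6]
grip_width: 0.7
```

Request:
{"fn": "arm_command", "kwargs": {"increments": [1,-60,0,0,0,1,-110,0,0,0,1,-110,0,0,0]}}

```text
time: 14.7
tool_pos: [390.7, -425.2, 102.2]
tcp_rot: [-3.141, 0.001, 0.053]
contact_force: [-0.2, -0.6, 0.3]
grip_width: 0.5
```

```bash
python3 rd.py | grep -v M
```

```text
14.85 [ 394.4 -425.4  102.3] [ 0.6  0.1 -0.3]
L 36 {'2': 0.79, '3': 0.77, '4': 0.58, '5': 0.91, '6': 0.65, '7r': 0.45, '7m': 0.53, '8': 0.79, '9': 0.76}
L 0 {'2': 0.47, '3': 0.69, '4': 0.72, '5': 0.57, '6': 0.74, '7r': 0.63, '7m': 0.54, '8': 0.64, '9': 0.68}
L -36 {'2': 0.67, '3': 0.77, '4': 0.54, '5': 0.91, '6': 0.82, '7r': 0.59, '7m': 0.42, '8': 0.8, '9': 0.84}
R 36 {'2': 0.11, '3': 0.72, '4': 0.12, '5': 0.59, '6': 0.69, '7r': 0.9, '7m': 0.85, '8': 0.48, '9': 0.67}
R 0 {'2': 0.78, '3': 0.86, '4': 0.63, '5': 0.73, '6': 0.93, '7r': 0.68, '7m': 0.64, '8': 0.85, '9': 0.89}
R -36 {'2': 0.74, '3': 0.87, '4': 0.7, '5': 0.94, '6': 0.78, '7r': 0.67, '7m': 0.6, '8': 0.85, '9': 0.84}
```

```bash
cat > vu.py <<'E'
from ncc import *
import sys
new=np.load('new.npy'); rows=[]
for y0 in(28.5,-6.5,-41.5):
    a=np.radians(np.arange(75,-75,-0.35)); ys=np.arange(y0+21,y0-8,-0.125)
    A,Y=np.meshgrid(a,ys,indexing='ij'); R=np.where(Y>y0+6.3,18.5,22)
    uv=proj('top',tw(p,np.c_[(30+R*np.sin(A)).ravel(),Y.ravel(),(60+R*np.cos(A)).ravel()])).reshape(*A.shape,2).astype(np.float32)
    o=cv2.remap(new,uv[...,0],uv[...,1],cv2.INTER_LANCZOS4); o=np.clip((o-15)*1.2,0,255)
    o[len(a)//2]=[0,0,255]; rows+=[o,np.zeros((len(a),20,3))]
cv2.imwrite(f'pics/{sys.argv[1]}.png',np.hstack(rows).astype(np.uint8))
E
python3 vu.py u3
```

```text
(no output)
```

View pics/u3.png

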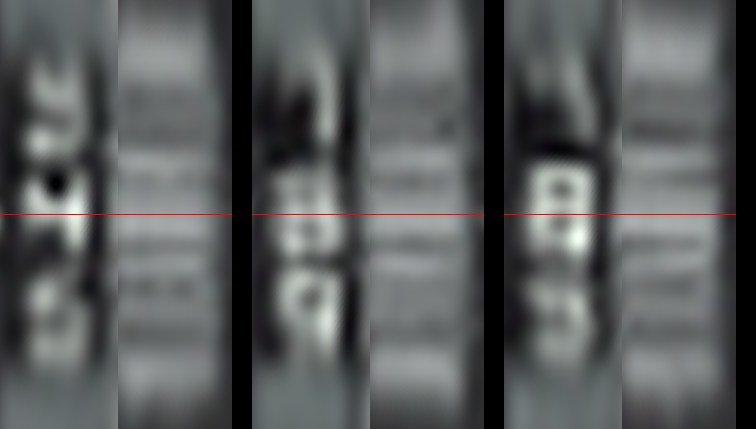

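View 9: left is 4 with 5 near, middle 8, right 8 with 7 far (done). The left push ended slightly short, so I repeat it 2 mm further. Then I start on the middle wheel from behind.

Request:
{"fn": "arm_command", "kwargs": {"increments": [1,50,-40,0,0,1,100,-70,0,0,1,110,-70,20,0,1,110,-70,20,0,1,117,-70,20,0,1,120,-70,20,0,1,123,-70,20,0,1,126,-70,20,0,1,128,-70,20,0,1,130,-70,20,0,1,130,-70,20,0,1,130,-70,0,0,1,163,-35,0,0,1,163,-35,0,0]}}

```text
time: 16.6
tool_pos: [555.5, -382.8, 101.8]
tcp_rot: [3.14, -0.002, 0.056]
contact_force: [0.4, 0.5, -0.7]
grip_width: 0.4
```

Request:
{"fn": "arm_command", "kwargs": {"increments": [1,0,0,20,0,1,0,0,20,0,1,-3,0,20,0,1,-6,0,20,0,1,-9,0,20,0,1,-12,0,20,0,1,-14,0,20,0,1,-14,0,20,0,1,-14,0,0,0,1,0,0,0,0,1,0,0,20,0,1,0,0,20,0,1,-3,0,20,0,1,-6,0,20,0,1,-9,0,20,0,1,-12,0,20,0,1,-14,0,20,0,1,-14,0,20,0,1,-14,0,0,0]}}

```text
time: 18.98
tool_pos: [539.0, -380.5, 100.9]
tcp_rot: [-3.139, 0.003, 0.056]
contact_force: [0.4, -0.2, -0.1]
grip_width: 0.6
```

Request:
{"fn": "arm_command", "kwargs": {"increments": [1,-50,0,0,0,1,-110,0,0,0,1,-150,0,0,0,1,-150,0,0,0]}}

```text
time: 19.48
tool_pos: [387.7, -389.6, 102.1]
tcp_rot: [-3.14, 0.001, 0.053]
contact_force: [0.6, 0.5, -0.0]
grip_width: 0.5
```

```bash
python3 rd.py | grep -v R; python3 vu.py u4
```

```text
19.625 [ 391.  -390.2  102.2] [-0.4  0.7 -0.2]
L 36 {'2': 0.79, '3': 0.77, '4': 0.58, '5': 0.91, '6': 0.65, '7r': 0.44, '7m': 0.53, '8': 0.79, '9': 0.76}
L 0 {'2': 0.47, '3': 0.69, '4': 0.72, '5': 0.57, '6': 0.74, '7r': 0.63, '7m': 0.53, '8': 0.65, '9': 0.67}
L -36 {'2': 0.67, '3': 0.76, '4': 0.54, '5': 0.9, '6': 0.82, '7r': 0.58, '7m': 0.41, '8': 0.79, '9': 0.84}
M 36 {'2': 0.25, '3': 0.81, '4': 0.36, '5': 0.63, '6': 0.69, '7r': 0.87, '7m': 1.0, '8': 0.45, '9': 0.72}
M 0 {'2': 0.77, '3': 0.78, '4': 0.73, '5': 0.81, '6': 0.84, '7r': 0.51, '7m': 0.36, '8': 1.0, '9': 0.8}
M -36 {'2': 0.7, '3': 0.88, '4': 0.62, '5': 0.8, '6': 0.91, '7r': 0.7, '7m': 0.72, '8': 0.79, '9': 1.0}
```

Both drums are unchanged: I lost track of a 20 mm retract row. The pushes ended short, and the middle descent landed on top of the teeth without turning anything. From here the axle is at +160 in tool x. I redo the pushes with that.

Request:
{"fn": "arm_command", "kwargs": {"increments": [1,60,-20,0,0,1,120,-35,0,0,1,131,-35,20,0,1,131,-35,20,0,1,138,-35,20,0,1,141,-35,20,0,1,144,-35,20,0,1,147,-35,20,0,1,149,-35,20,0,1,150.5,-35,20,0,1,150.5,-35,20,0,1,150.5,-35,0,0,1,184,0,0,0,1,184,0,0,0]}}

```text
time: 21.38
tool_pos: [575.4, -381.7, 101.6]
tcp_rot: [3.14, -0.002, 0.055]
contact_force: [0.4, 0.2, -0.8]
grip_width: 0.5
```

Request:
{"fn": "arm_command", "kwargs": {"increments": [1,0,0,20,0,1,0,0,20,0,1,-3,0,20,0,1,-6,0,20,0,1,-9,0,20,0,1,-12,0,20,0,1,-14,0,20,0,1,-14,0,20,0,1,-14,0,0,0,1,0,0,0,0,1,0,0,20,0,1,0,0,20,0,1,-3,0,20,0,1,-6,0,20,0,1,-9,0,20,0,1,-12,0,20,0,1,-14,0,20,0,1,-14,0,20,0,1,-14,0,0,0]}}

```text
time: 23.75
tool_pos: [558.6, -380.1, 100.9]
tcp_rot: [-3.139, 0.004, 0.056]
contact_force: [0.2, -0.0, -0.1]
grip_width: 0.3
```

Request:
{"fn": "arm_command", "kwargs": {"increments": [1,-50,0,0,0,1,-110,0,0,0,1,-170,0,0,0,1,-170,0,0,0]}}

```text
time: 24.25
tool_pos: [385.9, -389.6, 101.9]
tcp_rot: [-3.139, 0.003, 0.052]
contact_force: [0.6, -0.6, 0.7]
grip_width: 0.9
```

```bash
python3 rd.py ; python3 vu.py u4
```

```text
24.4 [ 390.7 -390.6  102.4] [ 0.2  0.1 -0.5]
L 36 {'2': 0.56, '3': 0.52, '4': 0.54, '5': 0.52, '6': 0.75, '7r': 0.68, '7m': 0.55, '8': 0.66, '9': 0.63}
L 0 {'2': 0.67, '3': 0.9, '4': 0.55, '5': 0.79, '6': 0.94, '7r': 0.78, '7m': 0.71, '8': 0.77, '9': 0.9}
L -36 {'2': 0.8, '3': 0.67, '4': 0.62, '5': 0.82, '6': 0.87, '7r': 0.34, '7m': 0.13, '8': 0.85, '9': 0.81}
M 36 {'2': 0.25, '3': 0.81, '4': 0.36, '5': 0.63, '6': 0.69, '7r': 0.87, '7m': 1.0, '8': 0.44, '9': 0.72}
M 0 {'2': 0.77, '3': 0.78, '4': 0.73, '5': 0.81, '6': 0.84, '7r': 0.51, '7m': 0.36, '8': 1.0, '9': 0.8}
M -36 {'2': 0.7, '3': 0.87, '4': 0.62, '5': 0.8, '6': 0.91, '7r': 0.7, '7m': 0.72, '8': 0.79, '9': 1.0}
R 36 {'2': 0.12, '3': 0.73, '4': 0.13, '5': 0.58, '6': 0.7, '7r': 0.91, '7m': 0.86, '8': 0.47, '9': 0.68}
R 0 {'2': 0.79, '3': 0.86, '4': 0.62, '5': 0.73, '6': 0.93, '7r': 0.67, '7m': 0.64, '8': 0.84, '9': 0.89}
R -36 {'2': 0.74, '3': 0.88, '4': 0.71, '5': 0.94, '6': 0.78, '7r': 0.66, '7m': 0.6, '8': 0.86, '9': 0.85}
```

Left is now at 5, but the middle wheel did not turn. The fingertip must be slimmer than I assumed, so I push 3 mm further back.

Request:
{"fn": "arm_command", "kwargs": {"increments": [1,60,0,0,0,1,120,0,0,0,1,180,0,0,0,1,180,0,5,0,1,180,0,20,0,1,180,0,20,0,1,175,0,20,0,1,172,0,20,0,1,169,0,20,0,1,167,0,20,0,1,167,0,20,0]}}

```text
time: 25.78
tool_pos: [557.3, -380.9, 83.7]
tcp_rot: [3.141, -0.002, 0.055]
contact_force: [2.8, 3.7, 8.0]
grip_width: 0.1
```

Request:
{"fn": "arm_command", "kwargs": {"increments": [1,0,0,-20,0,1,0,0,-20,0,1,13,0,-20,0,1,13,0,0,0,1,13,0,0,0,1,8,0,0,0,1,5,0,0,0,1,2,0,0,0,1,0,0,0,0,1,0,0,0,0]}}

```text
time: 27.02
tool_pos: [557.7, -380.5, 83.6]
tcp_rot: [3.141, -0.002, 0.056]
contact_force: [1.2, 4.9, 9.3]
grip_width: 0.7
```

Request:
{"fn": "arm_command", "kwargs": {"increments": [1,0,0,-20,0,1,0,0,-20,0,1,-60,0,-20,0,1,-110,0,-20,0,1,-167,0,-20,0,1,-167,0,-20,0]}}

```text
time: 27.78
tool_pos: [386.4, -389.6, 101.1]
tcp_rot: [-3.139, 0.003, 0.053]
contact_force: [-0.4, -0.6, 0.6]
grip_width: 0.1
```

```bash
python3 rd.py|grep M; python3 vu.py u5
```

```text
M 36 {'2': 0.67, '3': 0.91, '4': 0.59, '5': 0.75, '6': 0.89, '7r': 0.67, '7m': 0.65, '8': 0.83, '9': 0.94}
M 0 {'2': 0.64, '3': 0.75, '4': 0.66, '5': 0.83, '6': 0.89, '7r': 0.57, '7m': 0.29, '8': 0.91, '9': 0.81}
M -36 {'2': 0.28, '3': 0.78, '4': 0.37, '5': 0.68, '6': 0.75, '7r': 0.92, '7m': 0.94, '8': 0.47, '9': 0.77}
```

View pics/u5.png

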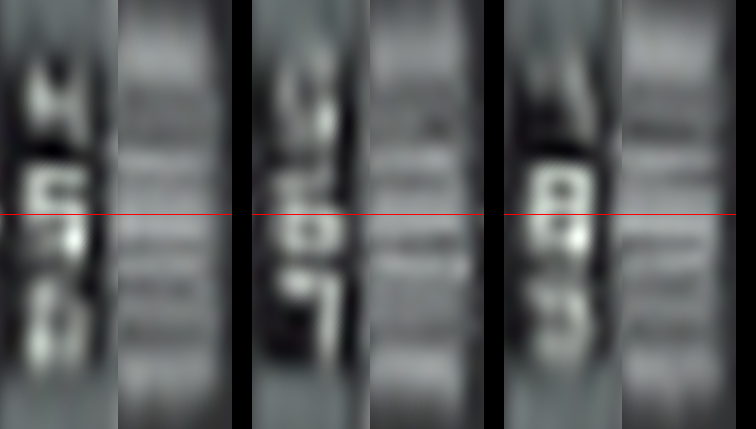

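View 10: left 5, middle 6 (7 near), right 8. Three more middle clicks, same motion.

Request:
{"fn": "arm_command", "kwargs": {"increments": [1,60,0,0,0,1,120,0,0,0,1,180,0,0,0,1,180,0,5,0,1,180,0,20,0,1,180,0,20,0,1,175,0,20,0,1,172,0,20,0,1,169,0,20,0,1,167,0,20,0,1,167,0,20,0]}}

```text
time: 29.3
tool_pos: [557.3, -380.9, 83.7]
tcp_rot: [3.141, -0.002, 0.055]
contact_force: [1.8, 4.2, 7.6]
grip_width: 0.3
```

Request:
{"fn": "arm_command", "kwargs": {"increments": [1,0,0,-20,0,1,0,0,-20,0,1,13,0,-20,0,1,13,0,0,0,1,13,0,0,0,1,8,0,0,0,1,5,0,0,0,1,2,0,0,0,1,0,0,0,0,1,0,0,0,0]}}

```text
time: 30.55
tool_pos: [557.7, -380.6, 83.7]
tcp_rot: [3.141, -0.002, 0.056]
contact_force: [0.3, 3.4, 9.4]
grip_width: 0.4
```

Request:
{"fn": "arm_command", "kwargs": {"increments": [1,0,0,-20,0,1,0,0,-20,0,1,13,0,-20,0,1,13,0,0,0,1,13,0,0,0,1,8,0,0,0,1,5,0,0,0,1,2,0,0,0,1,0,0,0,0,1,0,0,0,0]}}

```text
time: 31.8
tool_pos: [557.7, -380.5, 83.7]
tcp_rot: [3.141, -0.002, 0.056]
contact_force: [0.8, 3.5, 7.5]
grip_width: 0.5
```

Request:
{"fn": "arm_command", "kwargs": {"increments": [1,0,0,-20,0,1,0,0,-20,0,1,-60,0,-50,0,0,-110,0,-90,0,0,-167,0,-120,0,0,-167,0,-120,0]}}

```text
time: 32.55
tool_pos: [387.8, -391.1, 203.8]
tcp_rot: [3.139, -0.0, 0.053]
contact_force: [-0.6, 0.7, -0.5]
grip_width: 25.9
```

```bash
cp new.npy ref568.npy; python3 rd.py|grep -v "R "; python3 vu.py u6
python3 - <<'E'
from ncc import *
r=np.load('ref568.npy'); n=np.load('new.npy'); L,M,R=28.5,-6.5,-41.5
for w,y in zip('LR',(L,R)): print(w,best(r,y,0,un(n,y,0)))
for a in(36,0,-36):
    b=un(n,M,a); print(a,{k:round(float(best(r,y,aa,b)),2) for k,(y,aa) in {'4':(L,36),'5L':(L,0),'5M':(M,36),'6':(M,0)}.items()}, '4top',round(float(best(np.load('top.npy').astype(np.float32),L,-14,b)),2))
E
```

```text
32.7 [ 390.3 -390.1  201.3] [-0.1  0.6 -0.1]
L 36 {'2': 0.56, '3': 0.52, '4': 0.55, '5': 0.53, '6': 0.76, '7r': 0.68, '7m': 0.55, '8': 0.66, '9': 0.64}
L 0 {'2': 0.67, '3': 0.9, '4': 0.55, '5': 0.8, '6': 0.94, '7r': 0.78, '7m': 0.71, '8': 0.77, '9': 0.9}
L -36 {'2': 0.8, '3': 0.67, '4': 0.63, '5': 0.82, '6': 0.87, '7r': 0.34, '7m': 0.13, '8': 0.86, '9': 0.81}
M 36 {'2': 0.84, '3': 0.79, '4': 0.56, '5': 0.78, '6': 0.69, '7r': 0.47, '7m': 0.47, '8': 0.81, '9': 0.78}
M 0 {'2': 0.72, '3': 0.8, '4': 0.65, '5': 0.82, '6': 0.72, '7r': 0.56, '7m': 0.57, '8': 0.89, '9': 0.73}
M -36 {'2': 0.51, '3': 0.77, '4': 0.73, '5': 0.64, '6': 0.75, '7r': 0.67, '7m': 0.61, '8': 0.63, '9': 0.76}
L 0.99984294
R 0.99959725
36 {'4': 0.63, '5L': 0.64, '5M': 0.8, '6': 0.63} 4top 0.79
0 {'4': 0.41, '5L': 0.69, '5M': 0.76, '6': 0.76} 4top 0.8
-36 {'4': 0.84, '5L': 0.75, '5M': 0.84, '6': 0.6} 4top 0.77
```

Run:
```python
from ncc import *
f=cv2.imread('full.png').astype(np.float32); n=np.load('new.npy'); L,M,R=28.5,-6.5,-41.5
for a in(36,0,-36):
    b=un(n,M,a); print(a,[round(float(best(f,L,aa,b)),2) for aa in(36,0,-36)])
u=cv2.imread('pics/u6.png')[:, 230:490]
s=np.load('scene.npy'); t=np.load('top.npy')
e=lambda im,k:np.clip((cv2.resize(im,None,fx=k,fy=k,interpolation=cv2.INTER_CUBIC)-5)*4,0,255)
a=e(s[305:365,295:340],5); b=e(t[275:305,205:240],8)
print(s[305:355,300:330].min((0,1)))
H=429; W=np.zeros((H,800,3)); W[:,:260]=u; W[:300,265:265+225]=a; W[:240,495:775]=b
cv2.imwrite('pics/mix.png',W.astype(np.uint8))
```

```text
36 [0.89, 0.79, 0.54]
0 [0.82, 0.83, 0.53]
-36 [0.58, 0.79, 0.88]
[9.125 8.    6.625]
```

View pics/mix.png

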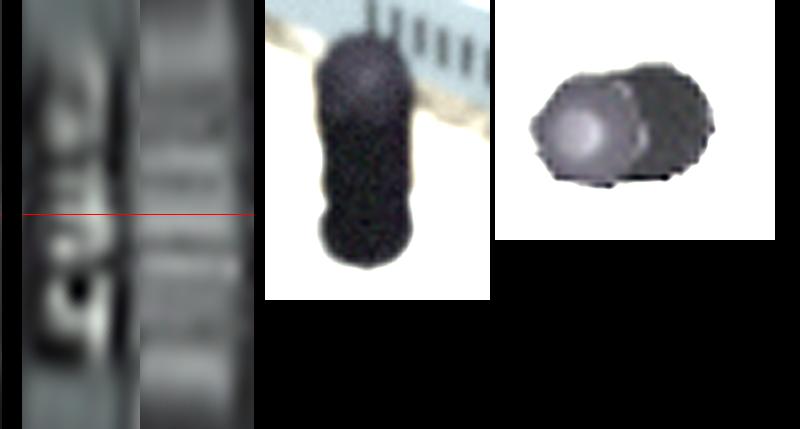

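View 11: middle drum has 4 near, 3 on top and 2 far, so the setting reads 5-3-8. The hex handle's flats face about world ±x. I move over the screwdriver with the jaws along x.

Request:
{"fn": "arm_command", "kwargs": {"increments": [0,20,-30,0,-10.7,0,45,-75,0,-21.4,0,70,-120,0,-32.1,0,96.2,-156.8,0,-42.8,0,96.2,-156.8,0,-53.5,0,96.2,-156.8,0,-64.2,0,96.2,-156.8,0,-74.9,0,96.2,-156.8,0,-85.6,0,96.2,-156.8,0,-86.9,0,96.2,-156.8,0,-86.9,0,96.2,-156.8,0,-86.9]}}

```text
time: 34.08
tool_pos: [477.8, -228.0, 201.6]
tcp_rot: [-3.141, -0.0, 1.571]
contact_force: [-0.7, 0.4, -0.7]
grip_width: 91.5
```

Run:
```python
from h import *
o=sensors.get_obs(); print(o['time'],o['tool_pos'],o['tcp_rot'],o['grip_width'],o['joint_positions'])
```

```text
34.075 [ 477.77436507 -228.01794708  201.61607678] [-3.14110400e+00 -3.31224422e-04  1.57103602e+00] 91.48765701106298 [-5.90105671e-01  3.71799802e-01  1.55185213e+00  3.36091262e-06
  1.21853105e+00 -5.90346604e-01]
```

Request:
{"fn": "arm_command", "kwargs": {"increments": [0,0,0,50,0,0,0,0,97,0,0,0,0,97,0,1,0,0,97,0,1,0,0,97,0,1,0,0,97,0,1,0,0,97,0,1,0,0,97,0,1,0,0,97,0]}}

```text
time: 35.2
tool_pos: [477.6, -228.3, 105.1]
tcp_rot: [3.142, 0.0, 1.573]
contact_force: [-0.0, -0.2, -0.2]
grip_width: 36.0
```

Request:
{"fn": "arm_command", "kwargs": {"increments": [1,0,0,0,0,1,0,0,0,0,1,0,0,-40,0,1,0,0,-80,0,1,0,0,-110,0,1,0,0,-110,0]}}

```text
time: 35.95
tool_pos: [478.6, -228.9, 217.1]
tcp_rot: [3.138, 0.003, 1.573]
contact_force: [-0.4, 0.6, -1.6]
grip_width: 24.9
```

Run:
```python
from h import *
s=np.mean([imaging.capture('scene').astype(np.float32) for _ in range(2)],0); np.save('s1.npy',s)
o=sensors.get_obs(); print(o['time'],o['tool_pos'],o['tcp_rot'],o['grip_width'],o['contact_force'],o['joint_positions'][5])
```

```text
36.05 [ 477.18540575 -227.96789838  214.12938636] [-3.14061863e+00 -5.38638696e-04  1.57270350e+00] 24.569245084008863 [ 0.32644694  0.00879779 -1.36770876] -0.5924665628813222
```

Request:
{"fn": "arm_command", "kwargs": {"increments": [1,-40,0,0,-10.7,1,-90,-1,0,-21.4,1,-140,-2,0,-32.1,1,-178.4,-2,0,-42.8,1,-178.4,-2,0,-53.5,1,-178.4,-2,0,-64.2,1,-178.4,-2,0,-74.9,1,-178.4,-2,0,-85.6,1,-178.4,-2,0,-93.2,1,-178.4,-2,0,-93.2,1,-178.4,-2,0,-93.2]}}

```text
time: 37.42
tool_pos: [475.7, -406.4, 213.9]
tcp_rot: [3.14, -0.001, -3.086]
contact_force: [-0.1, 0.0, -0.8]
grip_width: 24.7
```

Run:
```python
from h import *
s=np.mean([imaging.capture('scene').astype(np.float32) for _ in range(2)],0); np.save('s2.npy',s)
o=sensors.get_obs(); t=o['tool_pos'];print(o['time'],t,o['tcp_rot'],o['grip_width'],o['contact_force'],o['joint_positions'][5])
s1=np.load('s1.npy')
tip1=proj('scene',[477.8,-228.1,118])[0]; tip2=proj('scene',[t[0],t[1],t[2]-97])[0]; print(tip1,tip2)
def crop(im,c,k=9,h=33,w=22):
    x,y=np.int32(np.round(c)); g=cv2.resize(im[y-h:y+h-4,x-w:x+w],None,fx=k,fy=k,interpolation=cv2.INTER_CUBIC)
    g=np.clip((g-5)*1.6,0,255); cv2.drawMarker(g,tuple(np.int32((c-[x-w,y-h]+.5)*k)),(0,0,255),cv2.MARKER_CROSS,20,1); return g
cv2.imwrite('pics/tip.png',np.hstack([crop(s1,tip1),crop(s,tip2)]).astype(np.uint8))
```

```text
37.525 [ 475.84263453 -406.53213845  214.46546493] [ 3.14100241e+00 -5.88501874e-04 -3.08541764e+00] 24.279401315291455 [ 0.381502    0.08506508 -0.96580974] -2.4562990371069233
[315.40293445 335.09819784] [378.55777559 243.20282157]
```

View pics/tip.png

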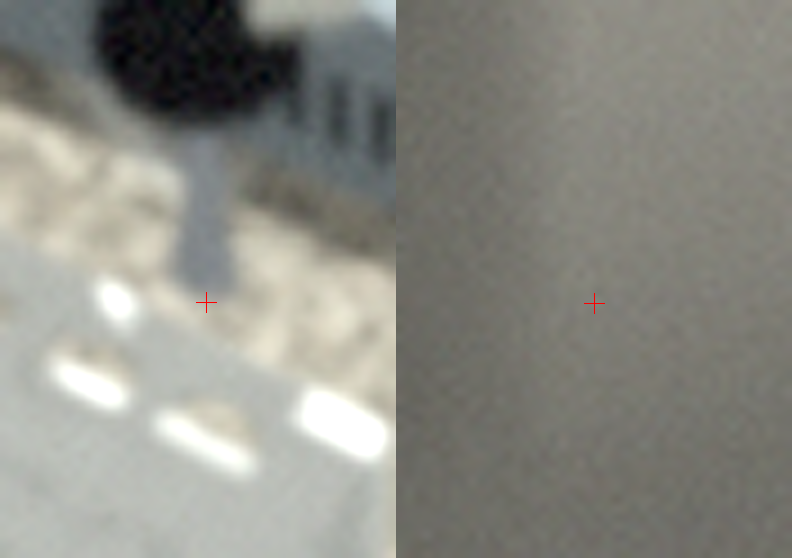

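Views are used up, so from here I go numeric. The handle is gripped on its flats (24.5 mm) and the blade is visible in the first frame. I fit the blade's direction against projected candidates.

Run:
```python
from h import *
s=np.load('s1.npy'); c=proj('scene',[477.8,-228.1,118])[0]; x0,y0=np.int32(np.round(c))
d=s[...,0]-s[...,2]
print('center',c); print('cols',x0-7,'..')
for y in range(y0-18,y0+4): print(y,np.int32(d[y,x0-7:x0+8]), np.int32(s[y,x0-7:x0+8].mean(1)))
T=lambda L,W,th,z:[[477.8+a*np.cos(th)-b*np.sin(th),-228.1+a*np.sin(th)+b*np.cos(th),z] for a in(L,-L) for b in(W,-W)]
for deg in range(0,180,15):
    q=proj('scene',T(4.75,1,np.radians(deg),118))-c; print(deg,'xmin/max',q[:,0].min().round(2),q[:,0].max().round(2),'ends',((q[0]+q[1])/2).round(2))
print('axis',proj('scene',[[477.8,-228.1,z] for z in(118,128,138,185)])-c)
```

```text
center [315.40293445 335.09819784]
cols 308 ..
317 [-5 -2 -1 -1  0  3  6  8  5  1  2  2  5  6  7] [98 92 85 77 74 75 75 80 78 73 68 69 67 72 70]
318 [-4 -2 -3 -2  0  2  5  6  4  2 -1 -1 -2  2  2] [104 100  92  85  84  82  85  88  85  80  73  72  74  73  72]
319 [-5 -4 -3 -4 -1  2  4  5  4  2 -1 -4 -4 -2 -1] [117 111 106  98  90  86  86  89  87  80  80  75  76  74  71]
320 [-9 -6 -5 -3  0  3  5  5  6  3 -3 -5 -6 -5 -2] [128 125 123 115 101  92  88  90  87  84  81  81  79  74  68]
321 [-10  -9  -7  -7  -4  -1   4   5   4   4  -1  -5  -6  -4  -7] [131 130 132 130 118 102  92  89  90  87  86  83  79  72  69]
322 [-12 -11  -9  -7  -5  -2   5   5   5   4  -1  -4  -6  -5  -6] [126 125 130 130 123 107  95  89  89  89  86  82  75  71  67]
323 [-14 -12 -12  -9  -7  -3   2   5   4   3  -3  -3  -6  -5  -8] [119 117 118 123 121 107  94  90  89  89  89  80  72  69  62]
324 [-12 -13 -12 -10  -6  -2   3   5   5   2  -4  -8  -7  -6  -7] [106 104 109 115 114 104  92  90  88  91  90  87  82  71  68]
325 [-11 -11 -12 -10  -8  -1   2   7   2   0  -4 -10 -10 -12 -12] [112 107 102 107 108  99  91  91  90  
[... 1611 characters left out ...]
3 -14 -14 -14] [127 121 120 120 124 126 128 125 121 117 118 119 125 131 137]
0 xmin/max -3.55 3.56 ends [-3.16 -1.61]
15 xmin/max -3.75 3.75 ends [-3.53 -0.84]
30 xmin/max -3.68 3.68 ends [-3.67 -0.01]
45 xmin/max -3.75 3.75 ends [-3.56  0.83]
60 xmin/max -3.58 3.58 ends [-3.21  1.6 ]
75 xmin/max -3.17 3.16 ends [-2.63  2.27]
90 xmin/max -2.54 2.53 ends [-1.88  2.79]
105 xmin/max -1.74 1.73 ends [-0.99  3.12]
120 xmin/max -0.82 0.81 ends [-0.04  3.23]
135 xmin/max -1.66 1.67 ends [0.92 3.12]
150 xmin/max -2.47 2.48 ends [1.81 2.8 ]
165 xmin/max -3.12 3.13 ends [2.58 2.29]
axis [[  0.           0.        ]
 [ -0.11376407  -3.89677877]
 [ -0.23012685  -7.88410958]
 [ -0.81448171 -27.93122011]]
```

The projected candidates leave one match: the blade lies at about 30° at the grip pose (width 7 px, bottom edge almost level). So it is now at about 123°, and the slot is along 3.2°. I spin +120° and lower to just inside the bezel.

Request:
{"fn": "arm_command", "kwargs": {"increments": [1,0,0,0,10.7,1,0,0,0,21.4,1,0,0,0,32.1,1,0,0,0,42.8,1,0,0,0,53.5,1,0,0,0,64.2,1,0,0,10,74.9,1,0,0,20,85.6,1,0,0,30,96.3,1,0,0,38,107,1,0,0,44,117.7,1,0,0,49,120,1,0,0,49,120,1,0,0,49,120]}}

```text
time: 39.28
tool_pos: [476.0, -406.7, 166.2]
tcp_rot: [3.141, 0.0, 1.105]
contact_force: [0.3, -0.6, -0.5]
grip_width: 24.7
```

Request:
{"fn": "arm_command", "kwargs": {"increments": [1,0,0,2,0,1,0,0,4,0,1,0,0,5,0]}}

```text
time: 39.65
tool_pos: [476.4, -407.2, 162.9]
tcp_rot: [3.139, 0.001, 1.105]
contact_force: [-1.4, 1.3, 11.3]
grip_width: 24.9
```

Contact on the brass face (11 N up, tip at about z 66), so the blade is not in the slot yet. I search sideways in timer +y with light pressure.

Request:
{"fn": "arm_command", "kwargs": {"increments": [1,0.43,-0.25,-0.5,0,1,0.87,-0.5,-0.5,0,1,1.3,-0.75,-0.5,0,1,1.3,-0.75,-0.5,0]}}

```text
time: 40.15
tool_pos: [476.2, -406.1, 163.1]
tcp_rot: [3.139, 0.002, 1.105]
contact_force: [-0.6, -0.5, 4.9]
grip_width: 24.6
```

Request:
{"fn": "arm_command", "kwargs": {"increments": [1,0.43,-0.25,0.5,0,1,0.87,-0.5,0.5,0,1,1.3,-0.75,0.5,0,1,1.3,-0.75,0.5,0]}}

```text
time: 40.65
tool_pos: [475.9, -404.1, 161.1]
tcp_rot: [3.141, 0.001, 1.105]
contact_force: [0.4, -4.0, 0.5]
grip_width: 24.6
```

It dropped in (z equals the command, 4 N side load on the slot wall). I go deeper, ease the side load, and start turning clockwise in stages.

Request:
{"fn": "arm_command", "kwargs": {"increments": [1,-0.4,0.2,1,0,1,-0.4,0.2,2.5,0,1,-0.4,0.2,2.5,8,1,-0.4,0.2,2.5,16,1,-0.4,0.2,2.5,24,1,-0.4,0.2,2.5,32,1,-0.4,0.2,2.5,40,1,-0.4,0.2,2.5,40]}}

```text
time: 41.65
tool_pos: [475.9, -404.2, 158.4]
tcp_rot: [3.141, -0.0, 0.408]
contact_force: [0.7, -2.5, -0.8]
grip_width: 24.8
```

Run:
```python
from h import *
o=sensors.get_obs(); print(o['time'],o['tool_pos'],o['tcp_rot'],o['contact_force'],o['moment'],o['joint_positions'][5])
```

```text
41.65 [ 475.92320938 -404.18621918  158.35463451] [ 3.14126443e+00 -1.11450407e-04  4.08137457e-01] [ 0.65568635 -2.54552301 -0.7964843 ] [-0.83800352 -0.29915167  0.08449315] 0.33592689052875474
```

Request:
{"fn": "arm_command", "kwargs": {"increments": [1,0,0,0,9,1,0,0,0,18,1,0,0,0,27,1,0,0,0,36,1,0,0,0,45,1,0,0,0,52,1,0,0,0,52]}}

```text
time: 42.52
tool_pos: [476.0, -403.3, 158.1]
tcp_rot: [-3.14, 0.001, -0.497]
contact_force: [2.0, 0.4, -1.4]
grip_width: 25.0
```

Run:
```python
from h import *
o=sensors.get_obs(); print(o['time'],o['tool_pos'],o['tcp_rot'],o['contact_force'],o['moment'],o['joint_positions'][5],o['grip_width'])
```

```text
42.525 [ 476.01777485 -403.27882947  158.1180973 ] [-3.14012678e+00  7.33471586e-04 -4.97001507e-01] [ 1.99337776  0.36544245 -1.37408171] [ 0.06850926 -0.57259537  0.04820082] 1.2411724083030757 24.97123254673591
```

Request:
{"fn": "arm_command", "kwargs": {"increments": [1,0,0,0,5,1,0,0,0,10,1,0,0,0,10]}}

```text
time: 42.9
tool_pos: [476.0, -403.5, 158.1]
tcp_rot: [-3.141, 0.001, -0.671]
contact_force: [3.6, -0.6, -2.2]
grip_width: 24.9
```

Run:
```python
from h import *
o=sensors.get_obs(); print(o['time'],o['tool_pos'],o['tcp_rot'],o['contact_force'],o['moment'],o['joint_positions'][5],o['grip_width'])
```

```text
42.9 [ 476.04087022 -403.47165098  158.12383166] [-3.14057713e+00  6.89556065e-04 -6.70705816e-01] [ 3.64927089 -0.64993592 -2.18165067] [ 0.10227785 -0.79797143  0.09305358] 1.4149125406398066 24.865956763760952
```

The moment rises past 90°, so the screw is at its far stop. I back off, lift out and return over the rack.

Request:
{"fn": "arm_command", "kwargs": {"increments": [1,0,0,0,-5,1,0,0,0,-9,1,0,0,-15,-9,1,0,0,-40,-9,1,0,0,-56.5,-18,1,-25,-32,-56.5,-28.7,1,-55,-70,-56.5,-39.4,1,-80,-103,-56.5,-50.1,1,-108.2,-138.7,-56.5,-60.8,1,-108.2,-138.7,-56.5,-71.5,1,-108.2,-138.7,-56.5,-82.2,1,-108.2,-138.7,-56.5,-92.9,1,-108.2,-138.7,-56.5,-103.6,1,-108.2,-138.7,-56.5,-114.3,1,-108.2,-138.7,-56.5,-125,1,-108.2,-138.7,-56.5,-128.8,1,-108.2,-138.7,-56.5,-128.8,1,-108.2,-138.7,-56.5,-128.8]}}

```text
time: 45.15
tool_pos: [477.9, -228.2, 215.5]
tcp_rot: [3.142, 0.0, 1.572]
contact_force: [-0.3, 0.2, -1.0]
grip_width: 24.9
```

Run:
```python
from ncc import *
T=[];P=[]
for n in('top','scene'):
    im=np.mean([imaging.capture(n).astype(np.float32) for _ in range(4)],0); np.save(n+'3.npy',im)
    o=sensors.get_obs(); P.append(o['tool_pos']); 
    for lab,I in(('old',np.load(n+'.npy')),('new',im)):
        c=proj(n,tw([520,-376,.0555],[-46,-28,67]))[0]+([0,0]); x,y=np.int32(np.round(c))
        print(n,lab,c); print(np.int32(I[y-8:y+9,x-8:x+9].astype(float)[...,2]))
print(o['time'],np.array(P),o['tcp_rot'],o['grip_width'],o['contact_force'])
```

```text
top old [323.55603642 290.32462404]
[[ 60  59  60  59  60  60  60  60  60  59  59  59  59  59  59  60  74]
 [ 60  60  59  59  59  60  59  60  59  60  59  61  60  59  59  59  73]
 [ 59  59  60  59  59  60  58  56  56  59  60  63  70  59  59  60  68]
 [ 60  61  60  60  57  50  76 114  58  56  53  61  64  59  59  60  66]
 [ 59  63  70  58  59 121 203 211 167 198  88  50  60  59  58  61  66]
 [ 60  60  63  62 135 223 233 226 190 231 201  71  53  59  59  60  62]
 [ 59  60  57 123 222 236 236 224 173 233 223 112  43  61  60  61  61]
 [ 60  60  58 140 234 236 236 232 225 234 232 207  73  57  61  61  61]
 [ 59  63  71 141 235 236 236 234 235 234 227 162  65  55  61  61  60]
 [ 60  61  62 139 235 236 236 235 235 234 233 206  46  59  60  60  61]
 [ 59  60  56  90 186 236 236 228 194 217 175 141  46  61  60  60  60]
 [ 60  59  59  57  94 171 222 224 144 154  93  59  57  60  61  60  60]
 [ 60  61  59  60  57  77 126 138  88  77  58  58  61  60  61  60  60]
 [ 60  60  59  61  60  59  56  59  58  56  57  61  61  61  59  61  61]
 [ 60  60  61  62  61  61  61  61  61  60  61  60  61  60  60  61  61]
[... 3093 characters left out ...]
 51 50 50]
 [49 49 50 49 49 50 51 48 51 48 49 50 50 50 49 49 49]
 [51 51 49 49 49 50 50 49 51 49 50 49 49 50 50 51 50]
 [52 49 53 50 51 51 50 48 51 48 50 51 48 48 51 49 50]
 [48 50 52 47 51 51 47 49 50 51 49 49 49 49 50 48 50]
 [47 48 51 50 47 50 48 50 52 51 52 51 49 47 52 48 49]
 [50 49 51 49 50 48 50 48 52 50 50 50 50 49 52 49 48]
 [49 51 51 49 49 50 49 49 48 51 49 50 48 49 49 50 48]
 [50 50 49 49 47 51 49 50 51 49 50 48 51 50 48 47 50]
 [48 48 51 47 51 50 50 48 50 49 52 51 50 50 49 50 47]]
45.55 [[ 477.97202465 -228.19674835  215.10916067]
 [ 478.00373296 -228.16797533  214.9850278 ]] [-3.14144812e+00  3.99702415e-06  1.57261935e+00] 24.70965136080924 [ 0.33032164 -0.63803334 -0.82667977]
```

The slot is now along y (dark band vertical before, horizontal after), so the screw is home. The pose matches the grasp pose within 0.2 mm. I lower the screwdriver into its hole.

Request:
{"fn": "arm_command", "kwargs": {"increments": [1,0,0,40,0,1,0,0,75,0,1,0,0,95,0,1,0,0,105,0,1,0,0,109,0,1,0,0,110,0,1,0,0,110,0]}}

```text
time: 46.42
tool_pos: [478.4, -228.4, 105.7]
tcp_rot: [3.141, 0.001, 1.573]
contact_force: [0.5, 0.2, -0.8]
grip_width: 24.8
```

Request:
{"fn": "arm_command", "kwargs": {"increments": [1,0,0,0.7,0,1,0,0,1.4,0,1,0,0,1.4,0]}}

```text
time: 46.8
tool_pos: [478.4, -228.5, 104.7]
tcp_rot: [3.14, 0.001, 1.573]
contact_force: [-1.1, -0.2, 6.4]
grip_width: 24.6
```

Seated (6 N up). I release slowly, then rise straight up and clear.

Request:
{"fn": "arm_command", "kwargs": {"increments": [0.6,0,0,0,0,0.3,0,0,0,0,0,0,0,0,0,0,0,0,0,0,0,0,0,0,0,0,0,0,0,0,0,0,0,0,0,0,0,0,-50,0,0,0,0,-100,0,0,0,0,-130,0,0,0,-60,-130,0,0,0,-110,-130,0,0,0,-110,-130,0]}}

```text
time: 48.42
tool_pos: [365.6, -228.0, 233.9]
tcp_rot: [-3.141, 0.0, 1.571]
contact_force: [0.1, -0.4, -0.2]
grip_width: 91.4
```

Run:
```python
from ncc import *
n=np.mean([imaging.capture('top').astype(np.float32) for _ in range(4)],0); s=np.mean([imaging.capture('scene').astype(np.float32) for _ in range(4)],0)
o=sensors.get_obs(); print(o['time'],o['tool_pos'],o['contact_force'],o['grip_width'])
r=np.load('new.npy'); t0=np.load('top.npy').astype(np.float32); s0=np.load('scene.npy')
for w,y in zip('LMR',(28.5,-6.5,-41.5)): print(w,[round(float(best(r,y,a,un(n,y,a))),3) for a in(36,0,-36)])
def blob(I,x0,y0,x1,y1):
    m=(I[y0:y1,x0:x1].max(2)<45); v,u=np.nonzero(m); return m.sum(),(u.mean()+x0).round(2),(v.mean()+y0).round(2),u.min()+x0,u.max()+x0,v.min()+y0,v.max()+y0
print('driver top',blob(t0,203,275,238,308),blob(n,203,275,238,308)); print('driver scene',blob(s0,300,305,332,362),blob(s,300,305,332,362))
for nm,(x0,y0,x1,y1) in {'bottle':(250,175,278,203),'carton':(375,205,440,265)}.items():
    print(nm,np.abs(n[y0:y1,x0:x1]-t0[y0:y1,x0:x1]).mean(),np.abs(n-t0)[y0:y1,x0:x1].max())
```

```text
48.825 [ 368.63601806 -228.37704335  233.34345338] [ 0.32004799 -0.04635182 -0.70293061] 91.57104130991121
L [0.999, 1.0, 0.999]
M [0.999, 1.0, 1.0]
R [0.999, 1.0, 0.999]
driver top (np.int64(241), np.float64(221.33), np.float64(290.35), np.int64(210), np.int64(231), np.int64(283), np.int64(298)) (np.int64(277), np.float64(220.73), np.float64(291.06), np.int64(210), np.int64(232), np.int64(284), np.int64(298))
driver scene (np.int64(842), np.float64(315.04), np.float64(332.95), np.int64(305), np.int64(330), np.int64(305), np.int64(358)) (np.int64(808), np.float64(315.55), np.float64(334.57), np.int64(306), np.int64(325), np.int64(309), np.int64(358))
bottle 0.97552615 8.125
carton 0.8831036 4.1875
```

```bash
python3 -c "
from plant import ticket; print(ticket.close_job())"
```

```text
the job is handed in; nothing more can be done
None
```

The timer is dialled to 5-3-8, the mode screw is turned home, and the screwdriver is standing back in its hole. I handed the job in at 48.8 s of the 69 s allowed.

**What the last checks showed:**
- **Thumbwheels:** all three drums match the image read as 5-3-8, with correlation 0.999 or better. My last look at the drums by eye was before the screw was turned.
- **Mode screw:** its slot lay along x before and lies along y now in the top view, and the resistance rose past 90°, as expected at the stop.
- **Screwdriver:** it seated with about 6 N, and its outline is within about a pixel of the original in the top view and about 1.5 pixels in the scene view.
- **Bystanders:** the areas around the bottle and the carton in the top view match the first picture.
- **Arm:** it is clear of everything, with no contact force beyond sensor noise.

**What went wrong on the way:**
- Several thumbwheel pushes did nothing at first, because the fingers were too high or stopped short.
- In one of these I lost track of a 20 mm retract, and the fingers came down on top of the middle wheel's teeth without turning it.
- The blade first landed on the brass face at about 11 N. It dropped into the slot after a sideways search of about 3 mm.

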